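# Put three repair parts back in their own trays

### The arm

A 7-joint arm with a two-finger parallel gripper is mounted at the origin on the work surface. World frame = base frame: x ahead of the robot, y to its left, z up, the work surface at z = 0. Lengths are in m, angles in rad, forces in N, time in s.
With the tool pointing down it reaches from about 0.425 to 0.875 m from the base axis. Payload 4.7 kg.
Tool frame: the origin (TCP) lies at the very end of the fingers, on their centre line; the grasp point (between the pads) lies 19 mm behind it (grip_point_offset is the distance from the TCP to the grasp point, in m); x points along the fingers, z is the direction in which the jaws open and shut, and the axes are right-handed (so a half turn about x gives the same grasp; the last joint's range is limited). The gripper opens to 87 mm and grips with 3 to 60 N. Pads are 19 mm wide; open, the fingers measure 117 mm over their backs; the gripper's body (75 mm by 190 mm) begins 51 mm behind the grasp point.
Start: joints at [1.176, 0.321, -0.07, 1.45, 0.023, 1.371, -0.057], TCP at [0.258, -0.596, 0.223] pointing down, gripper open.
Joint ranges: [-2.86, 2.86], [-0.3, 2.09], [-1.38, 1.24], [0.06, 2.45], [-1.56, 4.7], [0.09, 2.05], [-2.69, 2.69]. Speed limits (rad/s): [2.57, 2.57, 3.14, 3.14, 3.14, 3.14, 3.14].

### API

Orientations are given as a rotation vector (axis times angle).
In Python, from bench import get_state, get_image, calibration, close_job, grip_point_offset gives the robot as it stands.
- The arm moves only by the tool play_rows, never from a script. Its argument "targets" is a list of rows, each an object with "claw": the closure, from 0 (fully open) to 1 (shut); "linear": the shift along the tool's x, y, z as a fraction of full scale, a list of three; "rotation": the turn, a rotation vector about the tool's x, y, z as a fraction of full scale, a list of three. In form: [{"claw": claw, "linear": [x, y, z], "rotation": [wx, wy, wz]}, ...]. A call has 1 to 10 rows; each row shifts and turns the pose as measured when the row begins, along the tool's axes as they then stand; what a row does not reach is not made up. Full scale, the value 1, is 2.5 cm for a shift and 90 degrees for a turn. A row lasts 1/12 s, in which the tool goes at most 41.7 mm and 7.16 degrees, less where a joint would pass 70% of its speed; a pose out of reach is approached as far as the arm can. A call with a number of a shift or a turn outside -1 to 1 is refused whole. A call with a gripper value outside its range is refused whole. The fingers move at their own pace and stop on an object; "newtons" is the grip in N (left out, the last holds). Time passes only in rows, so rows that do not move let the fingers close. It gives the time, the measured TCP pose, the force and the opening at its end, in the units of the state.
- get_state(): the state, without advancing time (a new reading comes with each control period).
- get_image(name): name is "scene" or "top"; returns the picture (400x640x3 uint8, blue, green, red); there is no depth.
- calibration(name): a dict with "fx", "fy", "cx", "cy" (pixels), "rvec" (rotation vector, rad) and "tvec" (3), from world to camera coordinates, as OpenCV has them. Camera axes: x right, y down, z forward; pixel columns grow to the right and rows downward; lengths in m; the calibration is good to about 2 mm. A picture is of the moment at which its call begins. calibration takes no time and is no camera call.
- close_job(): hands the job in, once; it reports no verdict.
The state is a dict: "time": time; "joint_positions": joint angles; "qd": joint speeds; "joint_torque": joint torques, N m; "position": TCP position; "tool_rot": TCP orientation; "ft_force": force on the tool from outside, world axes, zero at the start; "torque": the same for the moment, N m; "grip_width": opening from 0.0 (shut) to 1.0 (fully open).
Only numpy, scipy, OpenCV 4.12 (cv2) and the standard library are available. Lean on these libraries where they do the work, as an engineer would, in place of code of your own. Each camera call takes 0.05 s, during which the arm holds its last target. There are 200 camera calls.

### The job

The three computer parts on the repair table lie in each other's trays. Rearrange them so that the round fan sits in the round tray, the square heat sink in the square tray and the oblong battery pack in the oblong tray, each upright, flat on the tray's floor and about in its middle; on the way, park a part on the empty rubber mat to make room. Set the parts down rather than dropping them, and do not shift the pen screwdriver, the screw jar or the tape roll.

Things in the scene. Friction and masses are not known exactly. Their poses are not given: they have to be found in the camera images.
- fan: Round black cooling fan with grey blades, an upright cylinder 54 mm across and 28 mm tall, 70 g. Origin: centre of its underside; z up.
- heat_sink: Square finned heat sink of bare aluminium, 44 x 44 mm and 28 mm tall, 100 g. Origin: centre of its underside; x runs along the fins, z up. It can be gripped across either pair of sides.
- battery_pack: Oblong dark grey battery pack with a narrow paper band near one end, 68 mm long (x) by 36 mm wide (y) and 28 mm tall, 120 g. Origin: centre of its underside; z up.
- round_tray: Round dark teal tray, 93 mm across outside, 87 mm inside. Its floor is 3 mm above the table, its rim 8 mm above the table and 3 mm thick. It is fixed to the table. Origin: centre of the underside, on the table.
- square_tray: Square dark teal tray, 74 x 74 mm outside, 68 x 68 mm inside. Its floor is 3 mm above the table, its rim 8 mm above the table and 3 mm thick. It is fixed to the table. Origin: centre of the underside, on the table. x and y along its sides.
- oblong_tray: Oblong dark teal tray, 92 mm (x) by 64 mm (y) outside, 86 x 58 mm inside, so the battery pack lies flat in it only lengthwise (within about 15 degrees of x). Its floor is 3 mm above the table, its rim 8 mm above the table and 3 mm thick. It is fixed to the table. Origin: centre of the underside, on the table.
- park_mat: Flat square black rubber mat without a rim, 90 x 90 mm and 3 mm thick, empty at the start; fixed to the table. Origin: centre of its underside, on the table.
- pen_driver: Bystander, to be left alone: slim metal pen screwdriver lying on the table, 140 mm long (x, tip to +x) and 12 mm thick. Origin: near mid-length (65 mm from the blunt end), at table height.
- screw_jar: Bystander, to be left alone: small jar, 32 mm across and 35 mm tall, upright. Origin: centre of its underside.
- tape_roll: Bystander, to be left alone: amber roll of tape lying flat, 48 mm across and 14 mm tall. Origin: centre of its underside. Nothing else within reach in the middle of the table is taller than the jar.
Things that resemble listed ones, but are neither listed nor needed, are in the scene too. What is shaped like the fan but blue or green is not meant.

How it is judged:
On the way:
1. one of the three parts stands released and upright on the rubber mat (its centre within 35 mm of the mat's centre) (((horizontal distance between fan and park_mat below 0.035 m and height (world z) of fan below 0.007 m and contact force between the fingers and fan below 0.05 N and linear speed of fan below 0.02 m/s and angle between fan's own z axis and vertical below 0.08 rad) or (horizontal distance between heat_sink and park_mat below 0.035 m and height (world z) of heat_sink below 0.007 m and contact force between the fingers and heat_sink below 0.05 N and linear speed of heat_sink below 0.02 m/s and angle between heat_sink's own z axis and vertical below 0.08 rad) or (horizontal distance between battery_pack and park_mat below 0.035 m and height (world z) of battery_pack below 0.007 m and contact force between the fingers and battery_pack below 0.05 N and linear speed of battery_pack below 0.02 m/s and angle between battery_pack's own z axis and vertical below 0.08 rad))), for 0.2 s.
At the end, for the whole second after the job is handed in: Fan in the round tray, heat sink in the square tray, battery pack in the oblong tray: each released, at rest, upright (within 0.08 rad), flat on the tray's floor and its centre within 15 mm of the tray's centre (horizontal distance between fan and round_tray below 0.015 m and z of fan in the frame of round_tray below 0.0055 m and contact force between the fingers and fan below 0.05 N and linear speed of each of fan, heat_sink, battery_pack below 0.02 m/s and angle between each of fan, heat_sink, battery_pack's own z axis and vertical below 0.08 rad and horizontal distance between heat_sink and square_tray below 0.015 m and z of heat_sink in the frame of square_tray below 0.0055 m and contact force between the fingers and heat_sink below 0.05 N and horizontal distance between battery_pack and oblong_tray below 0.015 m and z of battery_pack in the frame of oblong_tray below 0.0055 m and contact force between the fingers and battery_pack below 0.05 N); the robot touches nothing.
It fails at once if the pen screwdriver, the screw jar or the tape roll is pushed more than 30 mm from where it lay (distance of any of pen_driver, screw_jar, tape_roll from where it was at the start of the episode above 0.03 m).
It fails at once if the fan is dropped from a height instead of being set down (height (world z) of fan above 0.025 m and contact force between the fingers and fan below 0.01 N and linear speed of fan above 0.25 m/s).
It fails at once if the heat sink is dropped from a height instead of being set down (height (world z) of heat_sink above 0.025 m and contact force between the fingers and heat_sink below 0.01 N and linear speed of heat_sink above 0.25 m/s).
It fails at once if the battery pack is dropped from a height instead of being set down (height (world z) of battery_pack above 0.025 m and contact force between the fingers and battery_pack below 0.01 N and linear speed of battery_pack above 0.25 m/s).
It also fails if it takes over 96 s, if anything falls off the work surface, if the arm or the gripper's body presses on something with over 40 N, if the wrist force passes 120 N, or if a joint passes its speed limit or range.

## Working session

There is one attempt and no reset: what is moved stays moved. The work goes in short steps, Python scripts to look and compute and a tool call to move; the robot and the scene stay as the last step left them, time stands still between calls to the robot, and variables do not carry over. Pictures are saved under pics/ and viewed, about 12 in all and at most 16, crops included, and the job is handed in when it is done.

Besides the shell and the picture viewer there is one more tool, called after ">>>" as name([rows], argument=value, ...), one row to a line, values as JSON. play_rows: Moves the arm, as the interface text tells. Shift numbers are shares of 2.5 cm and turn numbers shares of 90 degrees, none past 1 either way. Its arguments: {"type":"object","properties":{"targets":{"type":"array"},"newtons":{"type":"number"}},"required":["targets"]}

```bash
mkdir -p pics; ls
python3 - <<'E'
from bench import *
import cv2
s=get_state();print({k:s[k] for k in('time','position','tool_rot','grip_width')},grip_point_offset)
for n in('scene','top'):
    cv2.imwrite(f'pics/{n}0.png',get_image(n));print(n,calibration(n))
E
```

```text
pics
{'time': 0.0, 'position': array([ 0.258168  , -0.59594313,  0.22148532]), 'tool_rot': array([ 0.90398764,  1.37698425, -0.90238383]), 'grip_width': 1.0025777869477863} 0.0187
scene {'fx': 398.65079029837227, 'fy': 398.65079029837227, 'cx': 324.02185027062717, 'cy': 200.38465057150674, 'rvec': array([ 2.23258473,  0.94903521, -0.38874118]), 'tvec': array([-0.39655424, -0.29776466,  1.17251309])}
top {'fx': 398.80876552562984, 'fy': 398.80876552562984, 'cx': 317.90546864608086, 'cy': 192.71359114485065, 'rvec': array([ 2.23631733, -1.95016573,  0.21799746]), 'tvec': array([-0.0598154 ,  0.58767979,  0.76970124])}
```

View pics/top0.png

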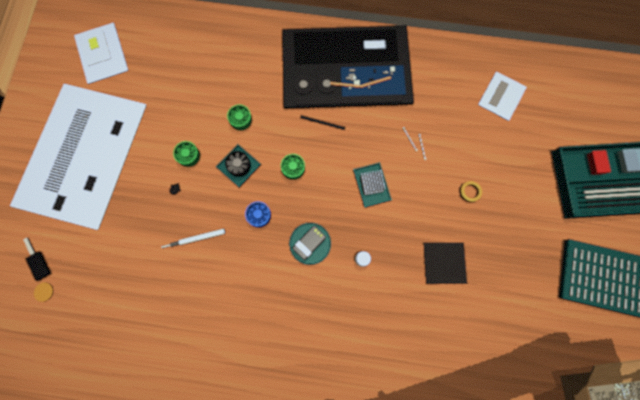

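View pics/scene0.png

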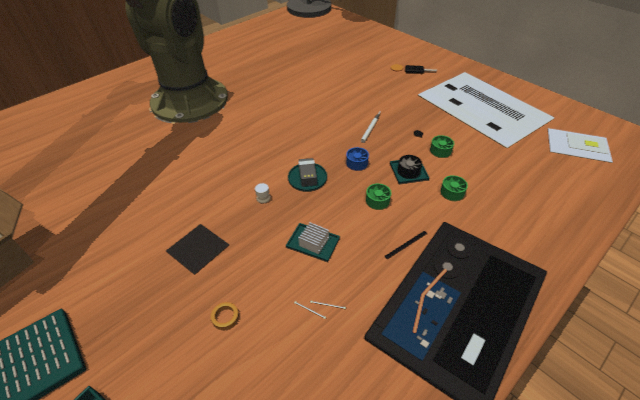

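Top view: the square tray, holding the black fan, is at (238,163). The round tray with the battery is at (310,243), the oblong tray with the heat sink at (372,184), the mat at (445,263), the jar at (363,258) and the tape at (471,191). Fan candidates are green at (239,116), (186,153) and (292,166), blue at (258,214), and black with grey blades at (238,162). The black one fits the description. Next I'll measure and confirm it in a crop.

```bash
cat > h.py <<'E'
import numpy as np, cv2
from bench import *
def ray(n,px,z):
    c=calibration(n);R=cv2.Rodrigues(c['rvec'])[0];t=np.array(c['tvec'])
    p=np.atleast_2d(np.float64(px));d=np.c_[(p[:,0]-c['cx'])/c['fx'],(p[:,1]-c['cy'])/c['fy'],np.ones(len(p))]@R
    o=-R.T@t
    return (o+d*((z-o[2])/d[:,2])[:,None])[:,:2]
def proj(n,P):
    c=calibration(n);K=np.array([[c['fx'],0,c['cx']],[0,c['fy'],c['cy']],[0,0,1]])
    return cv2.projectPoints(np.float64(P).reshape(-1,1,3),c['rvec'],c['tvec'],K,None)[0][:,0]
def rect(pts):
    (c,s,a)=cv2.minAreaRect((np.float32(pts)*1000)); return np.round(c,1),np.round(s,1),round(a,1)
E
python3 - <<'E'
from h import *
for n in('top','scene'):
    c=calibration(n);R=cv2.Rodrigues(c['rvec'])[0];print(n,'cam',-R.T@np.array(c['tvec']))
    im=cv2.imread(f'pics/{n}0.png');b,g,r=[im[...,i].astype(int) for i in range(3)]
    hsv=cv2.cvtColor(im,cv2.COLOR_BGR2HSV)
    teal=((hsv[...,0]>75)&(hsv[...,0]<100)&(hsv[...,1]>90)&(hsv[...,2]<130)).astype(np.uint8)
    dark=(im.max(2)<50).astype(np.uint8)
    for nm,m,z in(('teal',teal,.008),('dark',dark,.003)):
        for k in cv2.findContours(m,cv2.RETR_EXTERNAL,cv2.CHAIN_APPROX_NONE)[0]:
            if not 150<cv2.contourArea(k)<2500: continue
            p=k[:,0];h=cv2.convexHull(k)[:,0]
            print(n,nm,p.mean(0).round(),cv2.contourArea(k),rect(ray(n,h,z)))
im=cv2.imread('pics/top0.png')
cv2.imwrite('pics/crop0.png',cv2.resize(im[125:275,200:400],None,fx=4,fy=4,interpolation=cv2.INTER_CUBIC))
E
```

```text
top cam [ 0.40832941 -0.0036021   0.88013609]
top teal [309. 243.] 502.5 (array([489.8,  25.4]), array([84.9, 84.5]), 52.6)
top teal [369. 185.] 355.0 (array([638.5, -94.9]), array([86.5, 58.5]), 22.7)
top teal [238. 165.] 327.0 (array([642.3, 211. ]), array([69. , 67.7]), 56.1)
top dark [574. 384.] 408.5 (array([ 277.1, -556.3]), array([44.8, 61.6]), 14.7)
top dark [ 38. 266.] 357.5 (array([361.4, 600.9]), array([57. , 32.4]), 41.1)
top dark [444. 263.] 1397.0 (array([ 487.3, -270.7]), array([81.3, 83.4]), 7.8)
top dark [563. 269.] 163.5 (array([ 511.2, -526.2]), array([  9.4, 125.3]), 83.9)
top dark [565. 189.] 553.0 (array([ 698.2, -525.1]), array([166.3,  55.5]), 24.6)
top dark [601. 147.] 188.5 (array([ 800.8, -611.7]), array([  9.8, 181.4]), 11.1)
scene cam [ 1.01523698 -0.41179499  0.6484017 ]
scene teal [ 89. 396.] 165.0 (array([ 620.1, -533.5]), array([44. , 18.7]), 46.1)
scene teal [312. 244.] 486.5 (array([641.8, -96.4]), array([91.1, 65.2]), 23.1)
scene teal [308. 179.] 390.5 (array([495.9,  21.7]), array([86.6, 86.2]), 50.4)
scene teal [408. 174.] 220.5 (array([645.5, 208.2]), array([73.4, 76.2]), 55.7)
scene dark [ 65. 362.] 394.5 (array([ 523.2, -534.7]), array([ 73.5, 149.9]), 52.0)
scene dark [197. 248.] 1449.5 (array([ 489.9, -270.6]), array([87.3, 86.8]), 8.1)
scene dark [408. 166.] 460.0 (array([635.4, 223.6]), array([67.7, 82.2]), 60.0)
```

View pics/crop0.png

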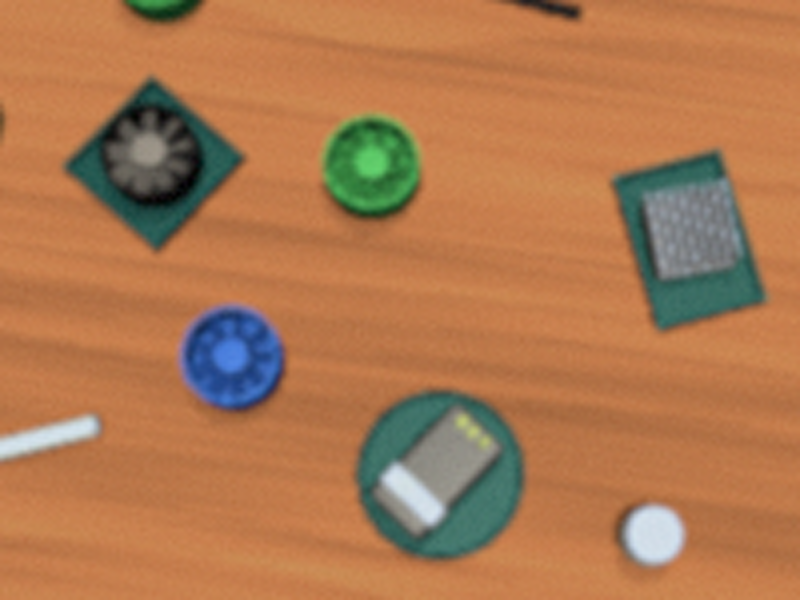

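The crop confirms the black fan with grey blades in the square tray, hub at about (237.5,162.5). The battery is in the round tray and the heat sink in the oblong one. I'll get the part poses from the corners of their top faces.

Run:
```python
from h import *
f=lambda L:np.array(L)/4+[200,125]-.4
C={'fan':[[150,151]],'hs':[[643,190],[728,182],[742,268],[660,280]],'bat':[[455,405],[502,447],[420,537],[377,492]]}
for k,v in C.items():
    p=ray('top',f(v),.031);print(k,p.mean(0).round(4),[(round(float(np.linalg.norm(e)),3),round(float(np.degrees(np.arctan2(e[1],e[0]))),1)) for e in np.roll(p,-1,0)-p])
for nm,v in {'obl':[[612,180],[718,150],[765,300],[662,330]],'sq':[[152,77],[245,157],[157,250],[65,165]]}.items():
    p=ray('top',f(v),.008);print(nm,p.mean(0).round(4),[(round(float(np.linalg.norm(e)),3),round(float(np.degrees(np.arctan2(e[1],e[0]))),1)) for e in np.roll(p,-1,0)-p])
print('greens',ray('top',[[239,116],[186,153],[292,166],[258,214]],.02),'jar',ray('top',[363,258],.035),'tape',ray('top',[471,191],.01),'pen',ray('top',[[223,232],[163,246]],.006))
from scipy.spatial.transform import Rotation as Ro
print(Ro.from_rotvec(get_state()['tool_rot']).as_matrix().round(3))
```

```text
fan [0.6421 0.2089] [(0.0, 0.0)]
hs [ 0.6383 -0.0947] [(0.047, -76.6), (0.049, -165.2), (0.045, 106.3), (0.052, 16.8)]
bat [0.4891 0.0253] [(0.034, -124.1), (0.064, 145.4), (0.033, 52.1), (0.062, -33.8)]
obl [ 0.6388 -0.0954] [(0.063, -65.9), (0.09, -157.3), (0.06, 114.2), (0.09, 24.6)]
sq [0.6425 0.2108] [(0.073, -123.3), (0.072, 146.6), (0.074, 55.4), (0.071, -34.0)]
greens [[0.7556996  0.22739541]
 [0.6510871  0.33003656]
 [0.65348344 0.08802539]
 [0.53546787 0.14521339]] jar [[ 0.47110019 -0.09105633]] tape [[ 0.65331905 -0.31676457]] pen [[0.48755368 0.21706783]
 [0.4396438  0.3409048 ]]
[[-0.001  0.918  0.397]
 [ 0.002  0.397 -0.918]
 [-1.    -0.    -0.002]]
```

>>> play_rows([
  {"claw": 0,"linear": [0.16,0.9,-0.78],"rotation": [0,0,0]},
  {"claw": 0,"linear": [0.16,0.9,-0.78],"rotation": [0,0,0]},
  {"claw": 0,"linear": [0.16,0.9,-0.78],"rotation": [0,0,0]},
  {"claw": 0,"linear": [0.16,0.9,-0.78],"rotation": [0,0,0]},
  {"claw": 0,"linear": [0.16,0.9,-0.78],"rotation": [0,0,0]},
  {"claw": 0,"linear": [0.16,0.9,-0.78],"rotation": [0,0,0]},
  {"claw": 0,"linear": [0.16,0.9,-0.78],"rotation": [0,0,0]},
  {"claw": 0,"linear": [0.16,0.9,-0.78],"rotation": [0,0,0]},
  {"claw": 0,"linear": [0.16,0.9,-0.78],"rotation": [0,0,0]},
  {"claw": 0,"linear": [0.16,0.9,-0.78],"rotation": [0,0,0]},
], newtons=20)

```text
time: 0.93
position: [0.3845, -0.3225, 0.1738]
tool_rot: [0.915, 1.379, -0.919]
ft_force: [0.8, 0.4, 0.4]
grip_width: 0.999
```

>>> play_rows([
  {"claw": 0,"linear": [0.16,0.9,-0.78],"rotation": [0,0,0]},
  {"claw": 0,"linear": [0.16,0.9,-0.78],"rotation": [0,0,0]},
  {"claw": 0,"linear": [0.16,0.9,-0.78],"rotation": [0,0,0]},
  {"claw": 0,"linear": [0.16,0.9,-0.78],"rotation": [0,0,0]},
  {"claw": 0,"linear": [0.16,0.9,-0.78],"rotation": [0,0,0]},
  {"claw": 0,"linear": [0.16,0.9,-0.78],"rotation": [0,0,0]},
  {"claw": 0,"linear": [0.16,0.9,-0.78],"rotation": [0,0,0]},
  {"claw": 0,"linear": [0.16,0.9,-0.78],"rotation": [0,0,0]},
  {"claw": 0,"linear": [0.16,0.9,-0.78],"rotation": [0,0,0]},
  {"claw": 0,"linear": [0.16,0.9,-0.78],"rotation": [0,0,0]},
])

```text
time: 1.77
position: [0.5186, -0.0412, 0.1288]
tool_rot: [0.914, 1.382, -0.922]
ft_force: [0.9, -0.1, -0.5]
grip_width: 1.001
```

```bash
cat > to.py <<'E'
# usage: to.py x y z jaw_deg(target) -> shift in mm along tool axes, then turn share about tool x
import sys; from h import *
from scipy.spatial.transform import Rotation as Ro
x,y,z,j=map(float,sys.argv[1:]); s=get_state()
M=Ro.from_rotvec(s['tool_rot']).as_matrix(); d=(np.array([x,y,z])-s['position'])
cur=np.degrees(np.arctan2(M[1,2],M[0,2])); w=(j-cur+180)%360-180
T=np.c_[[0,0,-1],[-np.sin(np.radians(j)),np.cos(np.radians(j)),0],[np.cos(np.radians(j)),np.sin(np.radians(j)),0]]
rv=Ro.from_matrix(M.T@T).as_rotvec()/(np.pi/2)
print('t',round(s['time'],2),'pos',s['position'].round(4),'shift/25mm',(M.T@d/.025).round(2),'turned frame',(T.T@d/.025).round(2),'yaw now',cur.round(1),'turn',rv.round(3),'q7',round(s['joint_positions'][6],2),'w',round(s['grip_width'],3))
E
python3 to.py .643 .209 .1 -66.6
```

```text
t 1.77 pos [ 0.5186 -0.0412  0.1288] shift/25mm [ 1.11  8.43 -7.35] turned frame [ 1.15  8.54 -7.21] yaw now -67.6 turn [-0.011 -0.005  0.007] q7 -1.22 w 1.001
```

>>> play_rows([
  {"claw": 0,"linear": [0.1,0.94,-0.82],"rotation": [0,-0.005,0.007]},
  {"claw": 0,"linear": [0.1,0.94,-0.82],"rotation": [0,0,0]},
  {"claw": 0,"linear": [0.1,0.94,-0.82],"rotation": [0,0,0]},
  {"claw": 0,"linear": [0.1,0.94,-0.82],"rotation": [0,0,0]},
  {"claw": 0,"linear": [0.1,0.94,-0.82],"rotation": [0,0,0]},
  {"claw": 0,"linear": [0.1,0.94,-0.82],"rotation": [0,0,0]},
  {"claw": 0,"linear": [0.1,0.94,-0.82],"rotation": [0,0,0]},
  {"claw": 0,"linear": [0.1,0.94,-0.82],"rotation": [0,0,0]},
  {"claw": 0,"linear": [0.1,0.94,-0.82],"rotation": [0,0,0]},
  {"claw": 0,"linear": [0,0,0],"rotation": [0,0,0]},
])

```text
time: 2.6
position: [0.6448, 0.2284, 0.098]
tool_rot: [0.913, 1.38, -0.917]
ft_force: [-1.7, 0.3, 0.9]
grip_width: 1.002
```

```bash
python3 to.py .643 .209 .012 -66.6
python3 - <<'E'
from h import *
im=get_image('scene');cv2.imwrite('pics/s1.png',cv2.resize(im[80:230,320:520],None,fx=4,fy=4))
E
```

```text
t 2.6 pos [0.6448 0.2284 0.098 ] shift/25mm [ 3.44 -0.34  0.71] turned frame [ 3.44 -0.37  0.68] yaw now -67.4 turn [-0.009 -0.004  0.004] q7 -1.76 w 1.002
```

View pics/s1.png

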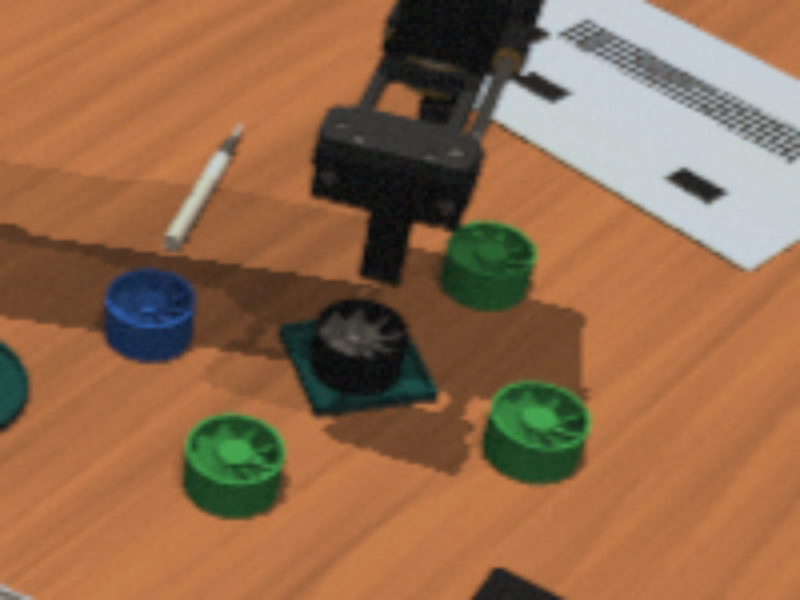

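The scene crop shows the fan in the square tray, hub at about (409.5,164.5), with the gripper above and slightly beyond it. I'll cross-check the fan position from this view.

```bash
python3 -c "
from h import *
print(ray('scene',[[409.3,164.3]],.031))"
```

```text
[[0.64790433 0.20230328]]
```

>>> play_rows([
  {"claw": 0,"linear": [0.2,-0.34,0.7],"rotation": [0,-0.004,0.004]},
  {"claw": 0,"linear": [0.5,0,0],"rotation": [0,0,0]},
  {"claw": 0,"linear": [0.5,0,0],"rotation": [0,0,0]},
  {"claw": 0,"linear": [0.3,0,0],"rotation": [0,0,0]},
  {"claw": 0,"linear": [0,0,0],"rotation": [0,0,0]},
])

```text
time: 3.07
position: [0.6413, 0.2027, 0.0556]
tool_rot: [0.909, 1.37, -0.922]
ft_force: [-0.8, 0.0, 0.2]
grip_width: 1.003
```

```bash
python3 to.py .643 .209 .012 -66.6
```

```text
t 3.07 pos [0.6413 0.2027 0.0556] shift/25mm [ 1.74  0.17 -0.21] turned frame [ 1.74  0.16 -0.2 ] yaw now -67.5 turn [-0.01   0.002  0.004] q7 -1.75 w 1.003
```

>>> play_rows([
  {"claw": 0,"linear": [0.4,0.15,-0.08],"rotation": [0,0,0]},
  {"claw": 0,"linear": [0.5,0,0],"rotation": [0,0,0]},
  {"claw": 0,"linear": [0.5,0,0],"rotation": [0,0,0]},
  {"claw": 0,"linear": [0.25,0,0],"rotation": [0,0,0]},
  {"claw": 0,"linear": [0.05,0,0],"rotation": [0,0,0]},
  {"claw": 0.6,"linear": [0,0,0],"rotation": [0,0,0]},
  {"claw": 0.6,"linear": [0,0,0],"rotation": [0,0,0]},
  {"claw": 0.6,"linear": [0,0,0],"rotation": [0,0,0]},
  {"claw": 0.6,"linear": [0,0,0],"rotation": [0,0,0]},
])

```text
time: 3.82
position: [0.6438, 0.2085, 0.0089]
tool_rot: [0.911, 1.373, -0.92]
ft_force: [0.7, -0.2, -0.9]
grip_width: 0.781
```

>>> play_rows([
  {"claw": 0.6,"linear": [-0.1,0,0],"rotation": [0,0,0]},
  {"claw": 0.6,"linear": [0,0,0],"rotation": [0,0,0]},
  {"claw": 0.6,"linear": [0,0,0],"rotation": [0,0,0]},
  {"claw": 0.6,"linear": [0,0,0],"rotation": [0,0,0]},
  {"claw": 0.6,"linear": [0,0,0],"rotation": [0,0,0]},
  {"claw": 0.6,"linear": [0,0,0],"rotation": [0,0,0]},
])

```text
time: 4.32
position: [0.6441, 0.2077, 0.0117]
tool_rot: [0.911, 1.371, -0.921]
ft_force: [1.0, 1.3, -0.0]
grip_width: 0.621
```

>>> play_rows([
  {"claw": 0.6,"linear": [-0.3,0,0],"rotation": [0,0,0]},
  {"claw": 0.6,"linear": [-0.6,0,0],"rotation": [0,0,0]},
  {"claw": 0.6,"linear": [-0.8,0,0],"rotation": [0,0,0]},
  {"claw": 0.6,"linear": [-0.6,-0.3,0.3],"rotation": [0,0,0]},
  {"claw": 0.6,"linear": [-0.3,-0.66,0.76],"rotation": [0,0,0]},
  {"claw": 0.6,"linear": [0,-0.66,0.76],"rotation": [0,0,0]},
  {"claw": 0.6,"linear": [0,-0.66,0.76],"rotation": [0,0,0]},
  {"claw": 0.6,"linear": [0,-0.66,0.76],"rotation": [0,0,0]},
  {"claw": 0.6,"linear": [0,-0.66,0.76],"rotation": [0,0,0]},
  {"claw": 0.6,"linear": [0,-0.66,0.76],"rotation": [0,0,0]},
])

```text
time: 5.15
position: [0.5938, 0.0606, 0.0922]
tool_rot: [0.909, 1.372, -0.9]
ft_force: [0.6, 0.1, -1.1]
grip_width: 0.615
```

>>> play_rows([
  {"claw": 0.6,"linear": [0,-0.66,0.76],"rotation": [0,0,0]},
  {"claw": 0.6,"linear": [0,-0.66,0.76],"rotation": [0,0,0]},
  {"claw": 0.6,"linear": [0,-0.66,0.76],"rotation": [0,0,0]},
  {"claw": 0.6,"linear": [0,-0.66,0.76],"rotation": [0,0,0]},
  {"claw": 0.6,"linear": [0,-0.66,0.76],"rotation": [0,0,0]},
  {"claw": 0.6,"linear": [0,-0.66,0.76],"rotation": [0,0,0]},
  {"claw": 0.6,"linear": [0,-0.66,0.76],"rotation": [0,0,0]},
  {"claw": 0.6,"linear": [0,-0.66,0.76],"rotation": [0,0,0]},
  {"claw": 0.6,"linear": [0,-0.66,0.76],"rotation": [0,0,0]},
  {"claw": 0.6,"linear": [0,-0.66,0.76],"rotation": [0,0,0]},
])

```text
time: 5.98
position: [0.5179, -0.1894, 0.1083]
tool_rot: [0.906, 1.354, -0.89]
ft_force: [-0.7, -0.0, -0.4]
grip_width: 0.613
```

```bash
python3 to.py .489 -.271 .0125 -66.6
```

```text
t 5.98 pos [ 0.5179 -0.1894  0.1083] shift/25mm [ 3.82 -2.44  2.48] turned frame [ 3.83 -2.36  2.54] yaw now -66.4 turn [ 0.002  0.008 -0.013] q7 -0.95 w 0.613
```

>>> play_rows([
  {"claw": 0.6,"linear": [0.2,-0.6,0.62],"rotation": [0,0.008,-0.013]},
  {"claw": 0.6,"linear": [0.4,-0.6,0.62],"rotation": [0,0,0]},
  {"claw": 0.6,"linear": [0.5,-0.5,0.5],"rotation": [0,0,0]},
  {"claw": 0.6,"linear": [0.5,-0.2,0.2],"rotation": [0,0,0]},
  {"claw": 0.6,"linear": [0.2,0,0],"rotation": [0,0,0]},
  {"claw": 0.6,"linear": [0,0,0],"rotation": [0,0,0]},
])

```text
time: 6.48
position: [0.4938, -0.2637, 0.0709]
tool_rot: [0.903, 1.361, -0.909]
ft_force: [-0.1, 0.9, -0.7]
grip_width: 0.614
```

```bash
python3 to.py .489 -.271 .0125 -66.6
```

```text
t 6.48 pos [ 0.4938 -0.2637  0.0709] shift/25mm [ 2.34 -0.3   0.16] turned frame [ 2.34 -0.29  0.19] yaw now -66.9 turn [-0.003  0.008 -0.002] q7 -0.84 w 0.614
```

>>> play_rows([
  {"claw": 0.6,"linear": [0.4,-0.3,0.16],"rotation": [0,0.008,0]},
  {"claw": 0.6,"linear": [0.5,0,0],"rotation": [0,0,0]},
  {"claw": 0.6,"linear": [0.5,0,0],"rotation": [0,0,0]},
  {"claw": 0.6,"linear": [0.3,0,0],"rotation": [0,0,0]},
  {"claw": 0.6,"linear": [0.1,0,0],"rotation": [0,0,0]},
  {"claw": 0.6,"linear": [0,0,0],"rotation": [0,0,0]},
])

```text
time: 6.98
position: [0.4912, -0.265, 0.0223]
tool_rot: [0.906, 1.375, -0.896]
ft_force: [0.3, 0.1, -0.3]
grip_width: 0.613
```

```bash
python3 to.py .489 -.271 .0125 -66.6
```

```text
t 6.98 pos [ 0.4912 -0.265   0.0223] shift/25mm [ 0.39 -0.18  0.19] turned frame [ 0.39 -0.18  0.19] yaw now -66.4 turn [ 0.002 -0.002 -0.004] q7 -0.84 w 0.613
```

>>> play_rows([
  {"claw": 0.6,"linear": [0.2,-0.1,0.1],"rotation": [0,0,0]},
  {"claw": 0.6,"linear": [0.15,0,0],"rotation": [0,0,0]},
  {"claw": 0.6,"linear": [0.08,0,0],"rotation": [0,0,0]},
  {"claw": 0.6,"linear": [0.04,0,0],"rotation": [0,0,0]},
  {"claw": 0.6,"linear": [0,0,0],"rotation": [0,0,0]},
])

```text
time: 7.4
position: [0.4914, -0.2674, 0.012]
tool_rot: [0.905, 1.375, -0.894]
ft_force: [-0.4, -0.2, -0.1]
grip_width: 0.614
```

>>> play_rows([
  {"claw": 0.6,"linear": [0.03,0,0],"rotation": [0,0,0]},
  {"claw": 0.25,"linear": [0,0,0],"rotation": [0,0,0]},
  {"claw": 0.25,"linear": [0,0,0],"rotation": [0,0,0]},
  {"claw": 0.25,"linear": [0,0,0],"rotation": [0,0,0]},
  {"claw": 0.25,"linear": [0,0,0],"rotation": [0,0,0]},
  {"claw": 0.25,"linear": [0,0,0],"rotation": [0,0,0]},
  {"claw": 0.25,"linear": [-0.3,0,0],"rotation": [0,0,0]},
  {"claw": 0.25,"linear": [-0.6,0,0],"rotation": [0,0,0]},
  {"claw": 0.25,"linear": [-0.7,0,0],"rotation": [0,0,0]},
  {"claw": 0.25,"linear": [-0.3,0,0],"rotation": [0,0,0]},
])

```text
time: 8.23
position: [0.4902, -0.2672, 0.0596]
tool_rot: [0.906, 1.378, -0.894]
ft_force: [0.9, -0.9, -0.1]
grip_width: 0.746
```

```bash
python3 to.py .641 -.0955 .07 -74.5
```

```text
t 8.23 pos [ 0.4902 -0.2672  0.0596] shift/25mm [-0.35  8.28 -3.87] turned frame [-0.42  7.65 -5.  ] yaw now -66.3 turn [ 0.091 -0.003 -0.003] q7 -0.81 w 0.746
```

>>> play_rows([
  {"claw": 0.25,"linear": [-0.2,0,0],"rotation": [0.045,0,0]},
  {"claw": 0.25,"linear": [-0.2,0.4,-0.2],"rotation": [0.045,0,0]},
  {"claw": 0.25,"linear": [0,0.8,-0.5],"rotation": [0,0,0]},
  {"claw": 0.25,"linear": [0,0.8,-0.52],"rotation": [0,0,0]},
  {"claw": 0.25,"linear": [0,0.8,-0.52],"rotation": [0,0,0]},
  {"claw": 0.25,"linear": [0,0.8,-0.52],"rotation": [0,0,0]},
  {"claw": 0.25,"linear": [0,0.8,-0.52],"rotation": [0,0,0]},
  {"claw": 0.25,"linear": [0,0.8,-0.52],"rotation": [0,0,0]},
  {"claw": 0.25,"linear": [0,0.8,-0.52],"rotation": [0,0,0]},
  {"claw": 0.25,"linear": [0,0.6,-0.4],"rotation": [0,0,0]},
])

```text
time: 9.07
position: [0.626, -0.1257, 0.0771]
tool_rot: [1.025, 1.309, -1.019]
ft_force: [0.3, 1.0, -0.0]
grip_width: 0.749
```

>>> play_rows([
  {"claw": 0.25,"linear": [0,0.3,-0.3],"rotation": [0,0,0]},
  {"claw": 0.25,"linear": [0,0,0],"rotation": [0,0,0]},
])

```text
time: 9.23
position: [0.6341, -0.1106, 0.0776]
tool_rot: [1.023, 1.312, -1.011]
ft_force: [0.3, -0.0, 0.1]
grip_width: 0.749
```

```bash
python3 to.py .640 -.0955 .012 -74.5
python3 - <<'E'
from h import *
im=get_image('scene');cv2.imwrite('pics/s2.png',cv2.resize(im[160:310,160:360],None,fx=4,fy=4))
E
```

```text
t 9.23 pos [ 0.6341 -0.1106  0.0776] shift/25mm [ 2.63  0.36 -0.53] turned frame [ 2.62  0.39 -0.52] yaw now -75.3 turn [-0.009  0.001 -0.006] q7 -1.34 w 0.749
```

View pics/s2.png

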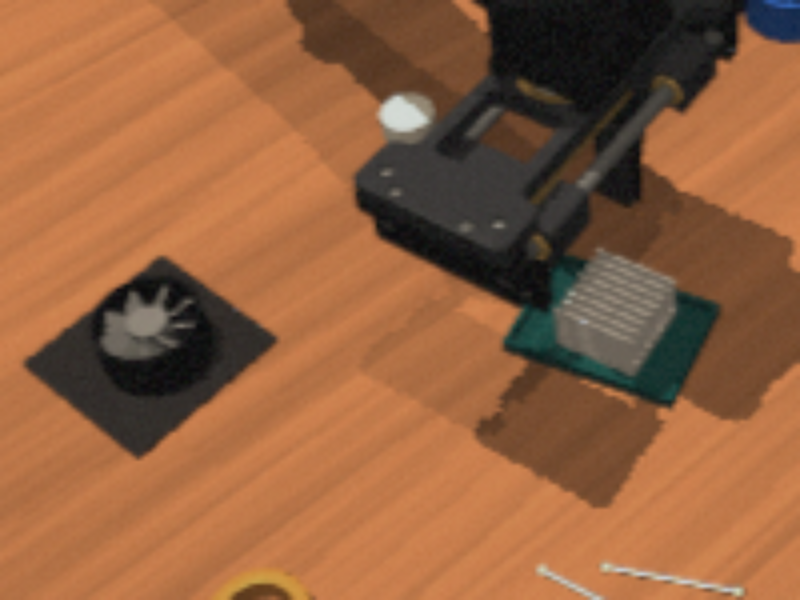

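Crop: the fan stands upright on the mat, hub at about (197,240). The heat sink is in the oblong tray, top-face centre at about (314.4,234.4), and the fingers are about 15 mm short of it.

Run:
```python
from h import *
p=ray('scene',np.array([[603,250],[677,290],[635,343],[558,307],[148,321]])/4+160-.4,.031);print(p.round(4),p[:4].mean(0))
print([round(float(np.degrees(np.arctan2(e[1],e[0]))),1) for e in np.roll(p[:4],-1,0)-p[:4]])
```

```text
[[ 0.6171 -0.0788]
 [ 0.6616 -0.0699]
 [ 0.6708 -0.107 ]
 [ 0.6286 -0.1191]
 [ 0.4956 -0.2682]] [ 0.64448088 -0.09370007]
[11.2, -76.0, -164.0, 105.9]
```

>>> play_rows([
  {"claw": 0.25,"linear": [0.2,0.45,-0.55],"rotation": [0,0,-0.006]},
  {"claw": 0.25,"linear": [0.5,0,0],"rotation": [0,0,0]},
  {"claw": 0.25,"linear": [0.5,0,0],"rotation": [0,0,0]},
  {"claw": 0.25,"linear": [0.4,0,0],"rotation": [0,0,0]},
  {"claw": 0.25,"linear": [0,0,0],"rotation": [0,0,0]},
])

```text
time: 9.7
position: [0.6376, -0.1041, 0.0351]
tool_rot: [1.018, 1.313, -1.03]
ft_force: [-0.1, 0.2, -0.3]
grip_width: 0.752
```

```bash
python3 to.py .6415 -.0945 .0115 -75
```

```text
t 9.7 pos [ 0.6376 -0.1041  0.0351] shift/25mm [ 0.94  0.25 -0.34] turned frame [ 0.94  0.25 -0.33] yaw now -75.8 turn [-0.009  0.005  0.002] q7 -1.39 w 0.752
```

>>> play_rows([
  {"claw": 0.25,"linear": [0,0.25,-0.35],"rotation": [0,0,0]},
  {"claw": 0.25,"linear": [0,0.1,-0.12],"rotation": [0,0,0]},
  {"claw": 0.25,"linear": [0,0,0],"rotation": [0,0,0]},
])

```text
time: 9.95
position: [0.6418, -0.0928, 0.0336]
tool_rot: [1.019, 1.313, -1.036]
ft_force: [0.8, 0.0, 0.2]
grip_width: 0.754
```

```bash
python3 to.py .6415 -.0945 .0115 -75
```

```text
t 9.95 pos [ 0.6418 -0.0928  0.0336] shift/25mm [ 0.89 -0.02  0.06] turned frame [ 0.88 -0.03  0.06] yaw now -76.0 turn [-0.012  0.005  0.004] q7 -1.42 w 0.754
```

>>> play_rows([
  {"claw": 0.25,"linear": [0.35,0,0.05],"rotation": [-0.01,0.005,0.004]},
  {"claw": 0.25,"linear": [0.35,0,0],"rotation": [0,0,0]},
  {"claw": 0.25,"linear": [0.2,0,0],"rotation": [0,0,0]},
  {"claw": 0.4,"linear": [0.06,0,0],"rotation": [0,0,0]},
  {"claw": 0.7,"linear": [0,0,0],"rotation": [0,0,0]},
  {"claw": 0.7,"linear": [0,0,0],"rotation": [0,0,0]},
  {"claw": 0.7,"linear": [0,0,0],"rotation": [0,0,0]},
  {"claw": 0.7,"linear": [0,0,0],"rotation": [0,0,0]},
  {"claw": 0.7,"linear": [0,0,0],"rotation": [0,0,0]},
  {"claw": 0.7,"linear": [0,0,0],"rotation": [0,0,0]},
])

```text
time: 10.78
position: [0.6433, -0.0944, 0.0086]
tool_rot: [1.016, 1.32, -1.013]
ft_force: [0.1, 0.9, -1.4]
grip_width: 0.505
```

>>> play_rows([
  {"claw": 0.7,"linear": [0,0,0],"rotation": [0,0,0]},
  {"claw": 0.7,"linear": [0,0,0],"rotation": [0,0,0]},
])

```text
time: 10.95
position: [0.6433, -0.0944, 0.0087]
tool_rot: [1.016, 1.32, -1.013]
ft_force: [0.2, -0.4, -1.3]
grip_width: 0.51
```

>>> play_rows([
  {"claw": 0.7,"linear": [-0.3,0,0],"rotation": [0,0,0]},
  {"claw": 0.7,"linear": [-0.6,0,0],"rotation": [0,0,0]},
  {"claw": 0.7,"linear": [-0.8,0,0],"rotation": [0,0,0]},
  {"claw": 0.7,"linear": [-0.6,0,0],"rotation": [-0.05,0,0]},
  {"claw": 0.7,"linear": [-0.2,0,-0.3],"rotation": [-0.07,0,0]},
  {"claw": 0.7,"linear": [0,0,-0.6],"rotation": [-0.07,0,0]},
  {"claw": 0.7,"linear": [0,0,-0.8],"rotation": [-0.07,0,0]},
  {"claw": 0.7,"linear": [0,0,-0.8],"rotation": [-0.07,0,0]},
  {"claw": 0.7,"linear": [0,0,-0.8],"rotation": [-0.06,0,0]},
  {"claw": 0.7,"linear": [0,0,-0.8],"rotation": [0,0,0]},
])

```text
time: 11.78
position: [0.5814, -0.0169, 0.0782]
tool_rot: [0.527, 1.499, -0.526]
ft_force: [-0.7, 0.5, -0.7]
grip_width: 0.504
```

```bash
python3 to.py .644 .2096 .07 -34
```

```text
t 11.78 pos [ 0.5814 -0.0169  0.0782] shift/25mm [ 0.33  8.64 -3.69] turned frame [ 0.33  8.91 -2.99] yaw now -38.6 turn [-0.051  0.004 -0.001] q7 -0.88 w 0.504
```

>>> play_rows([
  {"claw": 0.7,"linear": [0,0.6,-0.3],"rotation": [-0.05,0,0]},
  {"claw": 0.7,"linear": [0,0.9,-0.26],"rotation": [0,0,0]},
  {"claw": 0.7,"linear": [0,0.9,-0.26],"rotation": [0,0,0]},
  {"claw": 0.7,"linear": [0,0.9,-0.26],"rotation": [0,0,0]},
  {"claw": 0.7,"linear": [0,0.9,-0.26],"rotation": [0,0,0]},
  {"claw": 0.7,"linear": [0,0.9,-0.26],"rotation": [0,0,0]},
  {"claw": 0.7,"linear": [0,0.9,-0.26],"rotation": [0,0,0]},
  {"claw": 0.7,"linear": [0,0.9,-0.26],"rotation": [0,0,0]},
  {"claw": 0.7,"linear": [0,0.5,-0.2],"rotation": [0,0,0]},
  {"claw": 0.7,"linear": [0,0.2,0],"rotation": [0,0,0]},
])

```text
time: 12.62
position: [0.6377, 0.182, 0.0832]
tool_rot: [0.459, 1.513, -0.466]
ft_force: [0.0, 0.2, -0.8]
grip_width: 0.506
```

>>> play_rows([
  {"claw": 0.7,"linear": [0,0,0],"rotation": [0,0,0]},
  {"claw": 0.7,"linear": [0,0,0],"rotation": [0,0,0]},
])

```text
time: 12.78
position: [0.6377, 0.1835, 0.0838]
tool_rot: [0.457, 1.514, -0.463]
ft_force: [-0.2, -0.1, -0.2]
grip_width: 0.51
```

```bash
python3 to.py .644 .2096 .04 -34
python3 - <<'E'
from h import *
im=get_image('scene');cv2.imwrite('pics/s3.png',cv2.resize(im[100:220,340:500],None,fx=5,fy=5))
E
```

```text
t 12.78 pos [0.6377 0.1835 0.0838] shift/25mm [ 1.75  1.01 -0.38] turned frame [ 1.75  1.01 -0.38] yaw now -33.7 turn [0.003 0.005 0.001] q7 -1.16 w 0.51
```

View pics/s3.png

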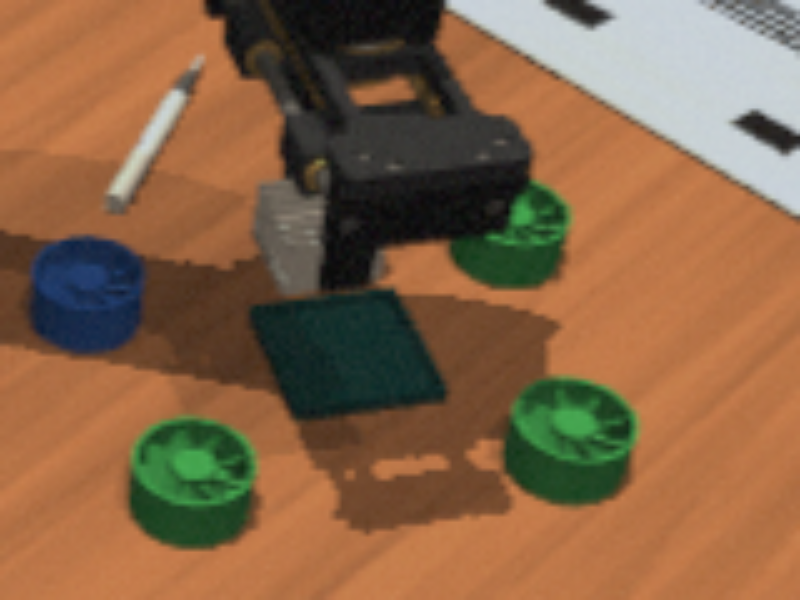

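The crop shows the empty square tray, corners at about (390,161), (419,158), (429,179) and (399,184). The heat sink hangs upright in the grip.

Run:
```python
from h import *
p=ray('scene',np.array([[250,307],[395,290],[447,399],[297,418]])/5+[340,100]-.4,.007);print(p.round(4),p.mean(0))
print([round(float(np.degrees(np.arctan2(e[1],e[0]))),1) for e in np.roll(p,-1,0)-p])
```

```text
[[0.5929 0.2017]
 [0.6343 0.2618]
 [0.6977 0.2171]
 [0.6574 0.1579]] [0.64557692 0.20962685]
[55.5, -35.1, -124.3, 145.8]
```

>>> play_rows([
  {"claw": 0.7,"linear": [0.3,0.6,-0.25],"rotation": [0,0.005,0]},
  {"claw": 0.7,"linear": [0.5,0.4,-0.13],"rotation": [0,0,0]},
  {"claw": 0.7,"linear": [0.5,0,0],"rotation": [0,0,0]},
  {"claw": 0.7,"linear": [0.3,0,0],"rotation": [0,0,0]},
  {"claw": 0.7,"linear": [0,0,0],"rotation": [0,0,0]},
])

```text
time: 13.25
position: [0.6451, 0.201, 0.0408]
tool_rot: [0.462, 1.517, -0.473]
ft_force: [-0.9, 0.1, -1.6]
grip_width: 0.505
```

```bash
python3 to.py .644 .209 .01 -34
```

```text
t 13.25 pos [0.6451 0.201  0.0408] shift/25mm [ 1.23  0.25 -0.22] turned frame [ 1.23  0.24 -0.22] yaw now -34.2 turn [-0.002  0.003  0.004] q7 -1.21 w 0.505
```

>>> play_rows([
  {"claw": 0.7,"linear": [0.2,0.3,-0.26],"rotation": [0,0.003,0.004]},
  {"claw": 0.7,"linear": [0.4,0.1,-0.08],"rotation": [0,0,0]},
  {"claw": 0.7,"linear": [0.3,0,0],"rotation": [0,0,0]},
  {"claw": 0.7,"linear": [0.1,0,0],"rotation": [0,0,0]},
  {"claw": 0.7,"linear": [0,0,0],"rotation": [0,0,0]},
])

```text
time: 13.67
position: [0.6428, 0.2121, 0.0117]
tool_rot: [0.468, 1.521, -0.471]
ft_force: [0.6, -0.1, 0.1]
grip_width: 0.504
```

```bash
python3 to.py .644 .209 .009 -34
```

```text
t 13.67 pos [0.6428 0.2121 0.0117] shift/25mm [ 0.11 -0.08  0.11] turned frame [ 0.11 -0.08  0.11] yaw now -34.4 turn [-0.004 -0.001  0.002] q7 -1.24 w 0.504
```

>>> play_rows([
  {"claw": 0.7,"linear": [0.1,-0.06,0.08],"rotation": [0,0,0]},
  {"claw": 0.7,"linear": [0.06,0,0],"rotation": [0,0,0]},
  {"claw": 0.7,"linear": [0.02,0,0],"rotation": [0,0,0]},
  {"claw": 0.35,"linear": [0,0,0],"rotation": [0,0,0]},
  {"claw": 0.35,"linear": [0,0,0],"rotation": [0,0,0]},
  {"claw": 0.35,"linear": [0,0,0],"rotation": [0,0,0]},
  {"claw": 0.35,"linear": [0,0,0],"rotation": [0,0,0]},
  {"claw": 0.35,"linear": [0,0,0],"rotation": [0,0,0]},
])

```text
time: 14.33
position: [0.6461, 0.2091, 0.0103]
tool_rot: [0.47, 1.517, -0.471]
ft_force: [0.1, 0.2, -0.3]
grip_width: 0.642
```

>>> play_rows([
  {"claw": 0.35,"linear": [-0.3,0,0],"rotation": [0,0,0]},
  {"claw": 0.35,"linear": [-0.6,0,0],"rotation": [0,0,0]},
  {"claw": 0.35,"linear": [-0.8,0,0],"rotation": [0,0,0]},
  {"claw": 0.35,"linear": [-0.6,0,0],"rotation": [0.07,0,0]},
  {"claw": 0.35,"linear": [0,0,0],"rotation": [0.07,0,0]},
])

```text
time: 14.75
position: [0.6454, 0.2095, 0.0728]
tool_rot: [0.645, 1.472, -0.645]
ft_force: [1.3, 0.7, 0.3]
grip_width: 0.652
```

```bash
python3 to.py .491 .0245 .07 -124.5;python3 to.py .491 .0245 .07 55.5
```

```text
t 14.75 pos [0.6454 0.2095 0.0728] shift/25mm [ 0.11 -9.56  1.25] turned frame [ 0.11 -0.9   9.6 ] yaw now -47.3 turn [ 0.858  0.    -0.   ] q7 -1.41 w 0.652
t 14.75 pos [0.6454 0.2095 0.0728] shift/25mm [ 0.11 -9.56  1.25] turned frame [ 0.11  0.9  -9.6 ] yaw now -47.3 turn [-1.142  0.     0.   ] q7 -1.41 w 0.652
```

>>> play_rows([
  {"claw": 0.35,"linear": [-0.2,0,0],"rotation": [-0.075,0,0]},
  {"claw": 0.35,"linear": [0,0,0],"rotation": [-0.075,0,0]},
  {"claw": 0.35,"linear": [0,0,0],"rotation": [-0.075,0,0]},
  {"claw": 0.35,"linear": [0,0,0],"rotation": [-0.075,0,0]},
  {"claw": 0.35,"linear": [0,0,0],"rotation": [-0.075,0,0]},
  {"claw": 0.35,"linear": [0,0,0],"rotation": [-0.075,0,0]},
  {"claw": 0.35,"linear": [0,0,0],"rotation": [-0.075,0,0]},
  {"claw": 0.35,"linear": [0,0,0],"rotation": [-0.075,0,0]},
  {"claw": 0.35,"linear": [0,0,0],"rotation": [-0.075,0,0]},
  {"claw": 0.35,"linear": [0,0,0],"rotation": [-0.075,0,0]},
])

```text
time: 15.58
position: [0.651, 0.2128, 0.0993]
tool_rot: [-0.313, 1.527, 0.311]
ft_force: [-0.8, 0.3, 0.3]
grip_width: 0.653
```

>>> play_rows([
  {"claw": 0.35,"linear": [0,0,0],"rotation": [-0.075,0,0]},
  {"claw": 0.35,"linear": [0,0,0],"rotation": [-0.075,0,0]},
  {"claw": 0.35,"linear": [0,0,-0.2],"rotation": [-0.075,0,0]},
  {"claw": 0.35,"linear": [0,0,-0.4],"rotation": [-0.075,0,0]},
  {"claw": 0.35,"linear": [0,0.1,-0.7],"rotation": [-0.04,0,0]},
  {"claw": 0.35,"linear": [0,0.1,-0.9],"rotation": [0,0,0]},
  {"claw": 0.35,"linear": [0,0.1,-0.9],"rotation": [0,0,0]},
])

```text
time: 16.17
position: [0.5997, 0.1611, 0.1092]
tool_rot: [-0.759, 1.401, 0.748]
ft_force: [-0.7, 0.0, 0.6]
grip_width: 0.648
```

```bash
python3 to.py .491 .0245 .07 55.5
```

```text
t 16.17 pos [0.5997 0.1611 0.1092] shift/25mm [ 1.37  0.54 -7.  ] turned frame [ 1.57  0.49 -6.97] yaw now 55.6 turn [0.001 0.017 0.014] q7 0.31 w 0.648
```

>>> play_rows([
  {"claw": 0.35,"linear": [0.1,0.1,-0.9],"rotation": [0,0.017,0.014]},
  {"claw": 0.35,"linear": [0.2,0.1,-0.9],"rotation": [0,0,0]},
  {"claw": 0.35,"linear": [0.2,0.1,-0.9],"rotation": [0,0,0]},
  {"claw": 0.35,"linear": [0.2,0.1,-0.9],"rotation": [0,0,0]},
  {"claw": 0.35,"linear": [0.2,0,-0.9],"rotation": [0,0,0]},
  {"claw": 0.35,"linear": [0.2,0,-0.9],"rotation": [0,0,0]},
  {"claw": 0.35,"linear": [0.2,0,-0.6],"rotation": [0,0,0]},
  {"claw": 0.35,"linear": [0,0,-0.1],"rotation": [0,0,0]},
  {"claw": 0.35,"linear": [0,0,0],"rotation": [0,0,0]},
])

```text
time: 16.92
position: [0.5021, 0.0318, 0.0855]
tool_rot: [-0.767, 1.435, 0.742]
ft_force: [0.6, 0.7, 1.3]
grip_width: 0.651
```

```bash
python3 to.py .491 .0245 .04 55.5
python3 - <<'E'
from h import *
im=get_image('scene');cv2.imwrite('pics/s4.png',cv2.resize(im[110:230,250:450],None,fx=4,fy=4))
E
```

```text
t 16.92 pos [0.5021 0.0318 0.0855] shift/25mm [ 1.82  0.23 -0.48] turned frame [ 1.82  0.2  -0.49] yaw now 55.4 turn [-0.001 -0.004  0.009] q7 0.57 w 0.651
```

View pics/s4.png

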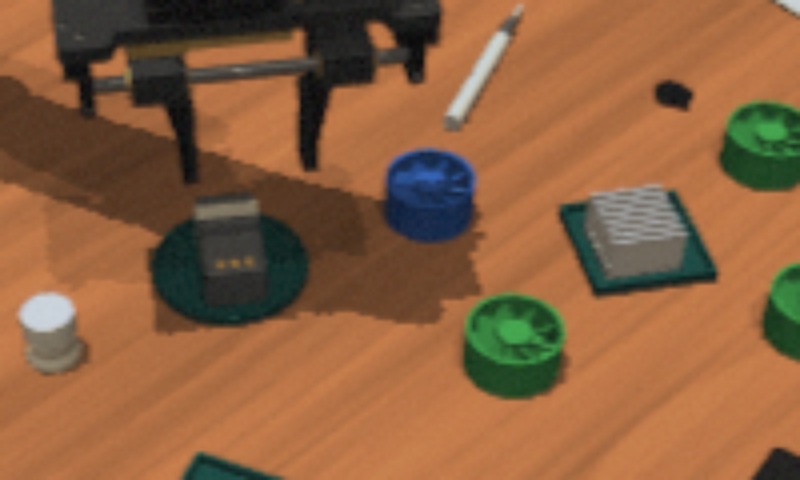

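The crop shows the heat sink flat in the middle of the square tray. The battery top is about (299–317, 160–179), and the blue fan is clear of the open jaws.

Run:
```python
from h import *
p=ray('scene',np.array([[194,201],[257,199],[267,273],[205,279]])/4+[250,110]-.4,.031);print(p.round(4),p.mean(0))
print([(round(float(np.linalg.norm(e)),3),round(float(np.degrees(np.arctan2(e[1],e[0]))),1)) for e in np.roll(p,-1,0)-p])
print(ray('scene',np.array([[585,195],[660,187],[685,238],[608,246],[635,217]])/4+[250,110]-.4,.031))
```

```text
[[ 0.4563  0.0289]
 [ 0.4808  0.0565]
 [ 0.5309  0.0179]
 [ 0.5103 -0.0102]] [0.49457475 0.02328529]
[(0.037, 48.3), (0.063, -37.6), (0.035, -126.4), (0.067, 144.1)]
[[0.61292822 0.19643205]
 [0.63920206 0.23348145]
 [0.67643899 0.20804261]
 [0.65006259 0.17148892]
 [0.64540602 0.2019764 ]]
```

>>> play_rows([
  {"claw": 0.35,"linear": [0.2,0.25,-0.45],"rotation": [0.01,-0.004,0.009]},
  {"claw": 0.35,"linear": [0.5,0.08,-0.15],"rotation": [0,0,0]},
  {"claw": 0.35,"linear": [0.5,0,0],"rotation": [0,0,0]},
  {"claw": 0.35,"linear": [0.4,0,0],"rotation": [0,0,0]},
  {"claw": 0.35,"linear": [0,0,0],"rotation": [0,0,0]},
])

```text
time: 17.38
position: [0.4932, 0.0303, 0.0483]
tool_rot: [-0.747, 1.428, 0.745]
ft_force: [-1.0, -0.9, -0.2]
grip_width: 0.647
```

```bash
python3 to.py .492 .0245 .011 54.5
```

```text
t 17.38 pos [0.4932 0.0303 0.0483] shift/25mm [ 1.49 -0.08 -0.23] turned frame [ 1.49 -0.09 -0.22] yaw now 54.9 turn [0.004 0.005 0.004] q7 0.54 w 0.647
```

>>> play_rows([
  {"claw": 0.35,"linear": [0,-0.1,-0.28],"rotation": [0.004,0.005,0.004]},
  {"claw": 0.35,"linear": [0.4,0,0],"rotation": [0,0,0]},
  {"claw": 0.35,"linear": [0.5,0,0],"rotation": [0,0,0]},
  {"claw": 0.35,"linear": [0.35,0,0],"rotation": [0,0,0]},
  {"claw": 0.35,"linear": [0.15,0,0],"rotation": [0,0,0]},
  {"claw": 0.35,"linear": [0,0,0],"rotation": [0,0,0]},
])

```text
time: 17.88
position: [0.4927, 0.0256, 0.0098]
tool_rot: [-0.742, 1.438, 0.747]
ft_force: [0.5, 0.0, 0.1]
grip_width: 0.648
```

>>> play_rows([
  {"claw": 0.75,"linear": [0,0,0],"rotation": [0,0,0]},
  {"claw": 0.75,"linear": [0,0,0],"rotation": [0,0,0]},
  {"claw": 0.75,"linear": [0,0,0],"rotation": [0,0,0]},
  {"claw": 0.75,"linear": [0,0,0],"rotation": [0,0,0]},
  {"claw": 0.75,"linear": [0,0,0],"rotation": [0,0,0]},
  {"claw": 0.75,"linear": [0,0,0],"rotation": [0,0,0]},
  {"claw": 0.75,"linear": [0,0,0],"rotation": [0,0,0]},
  {"claw": 0.75,"linear": [0,0,0],"rotation": [0,0,0]},
])

```text
time: 18.55
position: [0.4928, 0.0255, 0.0102]
tool_rot: [-0.743, 1.438, 0.746]
ft_force: [0.4, 0.4, -1.4]
grip_width: 0.409
```

```bash
python3 to.py .641 -.0957 .08 113.3
```

```text
t 18.55 pos [0.4928 0.0255 0.0102] shift/25mm [-2.8  -7.63 -0.53] turned frame [-2.79 -3.53 -6.8 ] yaw now 54.7 turn [-0.651  0.002 -0.   ] q7 0.49 w 0.409
```

>>> play_rows([
  {"claw": 0.75,"linear": [-0.3,0,0],"rotation": [0,0,0]},
  {"claw": 0.75,"linear": [-0.6,0,0],"rotation": [0,0,0]},
  {"claw": 0.75,"linear": [-0.8,0,0],"rotation": [0,0,0]},
  {"claw": 0.75,"linear": [-0.6,0,0],"rotation": [-0.072,0,0]},
  {"claw": 0.75,"linear": [-0.2,0,0],"rotation": [-0.072,0,0]},
  {"claw": 0.75,"linear": [0,0,0],"rotation": [-0.072,0,0]},
  {"claw": 0.75,"linear": [0,0,0],"rotation": [-0.072,0,0]},
  {"claw": 0.75,"linear": [0,0,0],"rotation": [-0.072,0,0]},
  {"claw": 0.75,"linear": [0,0,0],"rotation": [-0.072,0,0]},
  {"claw": 0.75,"linear": [0,0,0],"rotation": [-0.072,0,0]},
])

```text
time: 19.38
position: [0.4929, 0.0256, 0.0804]
tool_rot: [-1.365, 1.101, 1.362]
ft_force: [0.6, 0.3, -1.7]
grip_width: 0.415
```

>>> play_rows([
  {"claw": 0.75,"linear": [0,0,-0.2],"rotation": [-0.072,0,0]},
  {"claw": 0.75,"linear": [0,-0.2,-0.4],"rotation": [-0.06,0,0]},
  {"claw": 0.75,"linear": [0,-0.4,-0.7],"rotation": [0,0,0]},
  {"claw": 0.75,"linear": [0,-0.45,-0.9],"rotation": [0,0,0]},
  {"claw": 0.75,"linear": [0,-0.45,-0.9],"rotation": [0,0,0]},
  {"claw": 0.75,"linear": [0,-0.45,-0.9],"rotation": [0,0,0]},
  {"claw": 0.75,"linear": [0,-0.4,-0.7],"rotation": [0,0,0]},
])

```text
time: 19.97
position: [0.5942, -0.0578, 0.0837]
tool_rot: [-1.531, 0.97, 1.527]
ft_force: [0.0, -0.1, -1.5]
grip_width: 0.414
```

```bash
python3 to.py .641 -.0957 .05 113.3
```

```text
t 19.97 pos [ 0.5942 -0.0578  0.0837] shift/25mm [ 1.35 -1.04 -2.16] turned frame [ 1.35 -1.12 -2.13] yaw now 115.4 turn [ 0.023 -0.003 -0.002] q7 1.63 w 0.414
```

>>> play_rows([
  {"claw": 0.75,"linear": [0,-0.3,-0.7],"rotation": [0.02,0,0]},
  {"claw": 0.75,"linear": [0,-0.35,-0.7],"rotation": [0,0,0]},
  {"claw": 0.75,"linear": [0,-0.2,-0.2],"rotation": [0,0,0]},
  {"claw": 0.75,"linear": [0,0,0],"rotation": [0,0,0]},
  {"claw": 0.75,"linear": [0,0,0],"rotation": [0,0,0]},
])

```text
time: 20.38
position: [0.6344, -0.0908, 0.0849]
tool_rot: [-1.502, 0.993, 1.499]
ft_force: [-0.1, 0.4, -2.1]
grip_width: 0.413
```

```bash
python3 to.py .641 -.0957 .05 113.3
python3 - <<'E'
from h import *
im=get_image('scene');cv2.imwrite('pics/s5.png',cv2.resize(im[160:280,240:400],None,fx=5,fy=5))
E
```

```text
t 20.38 pos [ 0.6344 -0.0908  0.0849] shift/25mm [ 1.4  -0.17 -0.28] turned frame [ 1.4  -0.17 -0.28] yaw now 113.1 turn [-0.002 -0.002 -0.   ] q7 1.64 w 0.413
```

View pics/s5.png

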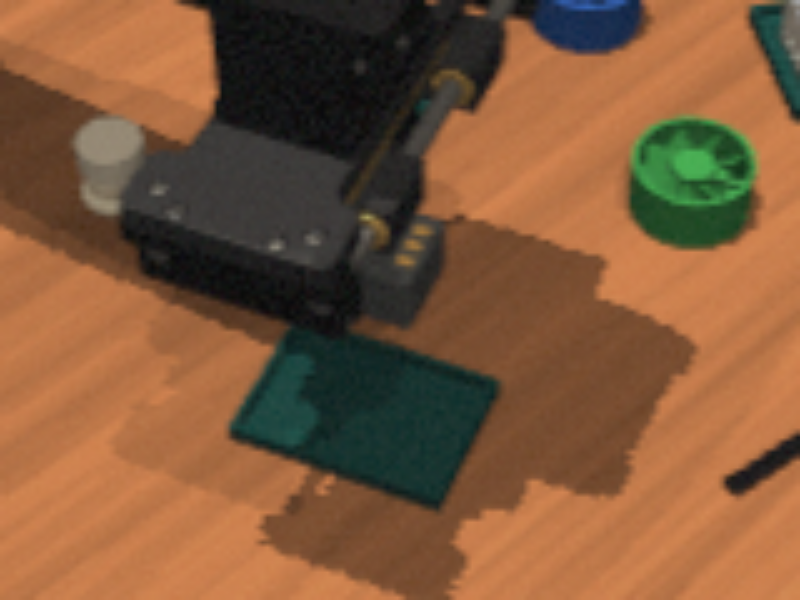

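The crop shows the oblong tray empty, corners at about (298,225), (339,236), (328,261) and (286,247). The battery is upright in the grip and parallel to the tray, so I'll lower it.

>>> play_rows([
  {"claw": 0.75,"linear": [0.3,-0.2,-0.3],"rotation": [0,0,0]},
  {"claw": 0.75,"linear": [0.5,-0.08,-0.1],"rotation": [0,0,0]},
  {"claw": 0.75,"linear": [0.5,0,0],"rotation": [0,0,0]},
  {"claw": 0.75,"linear": [0.4,0,0],"rotation": [0,0,0]},
  {"claw": 0.75,"linear": [0.1,0,0],"rotation": [0,0,0]},
  {"claw": 0.75,"linear": [0,0,0],"rotation": [0,0,0]},
])

```text
time: 20.93
position: [0.6421, -0.0942, 0.0346]
tool_rot: [-1.504, 0.991, 1.506]
ft_force: [0.7, -0.2, -1.4]
grip_width: 0.415
```

```bash
python3 to.py .641 -.0957 .0105 113.3
python3 - <<'E'
from h import *
p=ray('scene',np.array([[292,325],[498,382],[440,507],[232,435]])/5+[240,160]-.4,.007);print(p.mean(0))
print([round(float(np.degrees(np.arctan2(e[1],e[0]))),1) for e in np.roll(p,-1,0)-p])
E
```

```text
t 20.93 pos [ 0.6421 -0.0942  0.0346] shift/25mm [ 0.96  0.06 -0.04] turned frame [ 0.96  0.06 -0.04] yaw now 113.5 turn [ 0.002 -0.001 -0.002] q7 1.63 w 0.415
[ 0.64253866 -0.09721394]
[26.4, -65.2, -156.6, 115.6]
```

>>> play_rows([
  {"claw": 0.75,"linear": [0.3,0.04,-0.04],"rotation": [0,0,0]},
  {"claw": 0.75,"linear": [0.35,0,0],"rotation": [0,0,0]},
  {"claw": 0.75,"linear": [0.2,0,0],"rotation": [0,0,0]},
  {"claw": 0.75,"linear": [0.08,0,0],"rotation": [0,0,0]},
  {"claw": 0.75,"linear": [0,0,0],"rotation": [0,0,0]},
])

```text
time: 21.35
position: [0.6412, -0.0952, 0.0097]
tool_rot: [-1.505, 0.991, 1.507]
ft_force: [-1.1, -0.6, 2.6]
grip_width: 0.416
```

```bash
python3 to.py .641 -.0957 .0105 113.3
```

```text
t 21.35 pos [ 0.6412 -0.0952  0.0097] shift/25mm [-0.03  0.02 -0.02] turned frame [-0.03  0.02 -0.02] yaw now 113.5 turn [ 0.002 -0.001 -0.003] q7 1.61 w 0.416
```

>>> play_rows([
  {"claw": 0.4,"linear": [0,0,0],"rotation": [0,0,0]},
  {"claw": 0.4,"linear": [0,0,0],"rotation": [0,0,0]},
  {"claw": 0.4,"linear": [0,0,0],"rotation": [0,0,0]},
  {"claw": 0.4,"linear": [0,0,0],"rotation": [0,0,0]},
  {"claw": 0.4,"linear": [0,0,0],"rotation": [0,0,0]},
  {"claw": 0.2,"linear": [-0.3,0,0],"rotation": [0,0,0]},
  {"claw": 0.2,"linear": [-0.6,0,0],"rotation": [0,0,0]},
  {"claw": 0.2,"linear": [-0.8,0,0],"rotation": [0,0,0]},
  {"claw": 0.2,"linear": [-0.6,0,0],"rotation": [0,0,0]},
  {"claw": 0.2,"linear": [0,0,0],"rotation": [0,0,0]},
])

```text
time: 22.18
position: [0.6426, -0.0944, 0.0738]
tool_rot: [-1.507, 0.988, 1.504]
ft_force: [1.7, -0.4, 1.2]
grip_width: 0.788
```

```bash
python3 to.py .494 -.268 .08 113.3
```

```text
t 22.18 pos [ 0.6426 -0.0944  0.0738] shift/25mm [-0.23  8.22 -3.99] turned frame [-0.25  8.21 -4.03] yaw now 113.5 turn [ 0.003 -0.001 -0.001] q7 1.65 w 0.788
```

>>> play_rows([
  {"claw": 0.2,"linear": [-0.1,0.4,-0.2],"rotation": [0,0,0]},
  {"claw": 0.2,"linear": [-0.1,0.8,-0.4],"rotation": [0,0,0]},
  {"claw": 0.2,"linear": [0,0.85,-0.42],"rotation": [0,0,0]},
  {"claw": 0.2,"linear": [0,0.85,-0.42],"rotation": [0,0,0]},
  {"claw": 0.2,"linear": [0,0.85,-0.42],"rotation": [0,0,0]},
  {"claw": 0.2,"linear": [0,0.85,-0.42],"rotation": [0,0,0]},
  {"claw": 0.2,"linear": [0,0.85,-0.42],"rotation": [0,0,0]},
  {"claw": 0.2,"linear": [0,0.85,-0.42],"rotation": [0,0,0]},
  {"claw": 0.2,"linear": [0,0.8,-0.4],"rotation": [0,0,0]},
  {"claw": 0.2,"linear": [0,0.4,-0.2],"rotation": [0,0,0]},
])

```text
time: 23.02
position: [0.5066, -0.2562, 0.0837]
tool_rot: [-1.52, 0.978, 1.502]
ft_force: [0.4, -0.3, -1.1]
grip_width: 0.799
```

>>> play_rows([
  {"claw": 0.2,"linear": [0,0,0],"rotation": [0,0,0]},
  {"claw": 0.2,"linear": [0,0,0],"rotation": [0,0,0]},
])

```text
time: 23.18
position: [0.5043, -0.2599, 0.0836]
tool_rot: [-1.516, 0.985, 1.499]
ft_force: [0.7, 0.0, 0.6]
grip_width: 0.8
```

```bash
python3 to.py .493 -.268 .0115 113.3
python3 - <<'E'
from h import *
im=get_image('scene');cv2.imwrite('pics/s6.png',cv2.resize(im[170:290,140:340],None,fx=4,fy=4))
E
```

```text
t 23.18 pos [ 0.5043 -0.2599  0.0836] shift/25mm [ 2.88  0.56 -0.09] turned frame [ 2.88  0.55 -0.12] yaw now 113.7 turn [ 0.005 -0.005  0.003] q7 1.99 w 0.8
```

View pics/s6.png

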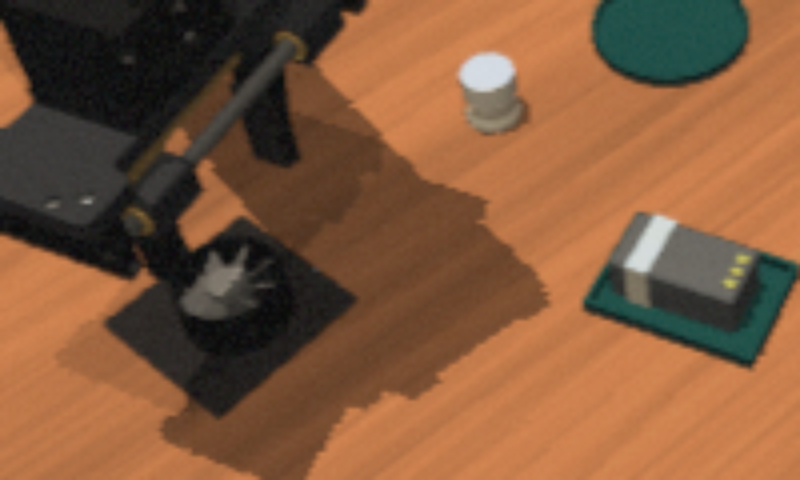

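The crop shows the battery flat and aligned in the oblong tray. The fan is upright on the mat between the open fingers, so I'll descend on it.

>>> play_rows([
  {"claw": 0.15,"linear": [0.2,0.5,-0.1],"rotation": [0.005,-0.005,0.003]},
  {"claw": 0.15,"linear": [0.5,0.2,0],"rotation": [0,0,0]},
  {"claw": 0.15,"linear": [0.5,0,0],"rotation": [0,0,0]},
  {"claw": 0.15,"linear": [0.4,0,0],"rotation": [0,0,0]},
  {"claw": 0.15,"linear": [0.1,0,0],"rotation": [0,0,0]},
  {"claw": 0.15,"linear": [0,0,0],"rotation": [0,0,0]},
])

```text
time: 23.73
position: [0.4901, -0.265, 0.036]
tool_rot: [-1.505, 0.983, 1.507]
ft_force: [-0.3, -0.2, -0.0]
grip_width: 0.848
```

```bash
python3 to.py .493 -.268 .0115 113.3
```

```text
t 23.73 pos [ 0.4901 -0.265   0.036 ] shift/25mm [ 0.98 -0.06 -0.16] turned frame [ 0.98 -0.06 -0.16] yaw now 113.7 turn [0.004 0.001 0.001] q7 1.97 w 0.848
```

>>> play_rows([
  {"claw": 0.15,"linear": [0.3,-0.06,-0.16],"rotation": [0,0,0]},
  {"claw": 0.15,"linear": [0.35,0,0],"rotation": [0,0,0]},
  {"claw": 0.15,"linear": [0.2,0,0],"rotation": [0,0,0]},
  {"claw": 0.15,"linear": [0.06,0,0],"rotation": [0,0,0]},
  {"claw": 0.6,"linear": [0,0,0],"rotation": [0,0,0]},
  {"claw": 0.6,"linear": [0,0,0],"rotation": [0,0,0]},
  {"claw": 0.6,"linear": [0,0,0],"rotation": [0,0,0]},
  {"claw": 0.6,"linear": [0,0,0],"rotation": [0,0,0]},
  {"claw": 0.6,"linear": [0,0,0],"rotation": [0,0,0]},
  {"claw": 0.6,"linear": [0,0,0],"rotation": [0,0,0]},
])

```text
time: 24.57
position: [0.495, -0.2669, 0.0111]
tool_rot: [-1.507, 0.98, 1.508]
ft_force: [-0.5, 0.7, -0.7]
grip_width: 0.618
```

>>> play_rows([
  {"claw": 0.6,"linear": [0,0,0],"rotation": [0,0,0]},
  {"claw": 0.6,"linear": [0,0,0],"rotation": [0,0,0]},
  {"claw": 0.6,"linear": [0,0,0],"rotation": [0,0,0]},
])

```text
time: 24.82
position: [0.4949, -0.2672, 0.0114]
tool_rot: [-1.507, 0.981, 1.507]
ft_force: [0.7, -0.2, -1.2]
grip_width: 0.614
```

```bash
python3 to.py .4925 .0235 .1 113.3
```

```text
t 24.82 pos [ 0.4949 -0.2672  0.0114] shift/25mm [-3.52 -4.61 10.68] turned frame [-3.55 -4.51 10.72] yaw now 113.8 turn [0.005 0.001 0.002] q7 1.95 w 0.614
```

>>> play_rows([
  {"claw": 0.6,"linear": [-0.3,0,0],"rotation": [0,0,0]},
  {"claw": 0.6,"linear": [-0.6,0,0],"rotation": [0,0,0]},
  {"claw": 0.6,"linear": [-0.8,0,0],"rotation": [0,0,0]},
  {"claw": 0.6,"linear": [-0.8,0,0],"rotation": [0,0,0]},
  {"claw": 0.6,"linear": [-0.5,0,0.2],"rotation": [0,0,0]},
  {"claw": 0.6,"linear": [-0.1,-0.2,0.5],"rotation": [0,0,0]},
  {"claw": 0.6,"linear": [0,-0.38,0.85],"rotation": [0,0,0]},
  {"claw": 0.6,"linear": [0,-0.38,0.85],"rotation": [0,0,0]},
  {"claw": 0.6,"linear": [0,-0.38,0.85],"rotation": [0,0,0]},
  {"claw": 0.6,"linear": [0,-0.38,0.85],"rotation": [0,0,0]},
])

```text
time: 25.65
position: [0.4925, -0.1536, 0.0976]
tool_rot: [-1.503, 0.986, 1.499]
ft_force: [0.6, -0.2, -1.3]
grip_width: 0.613
```

>>> play_rows([
  {"claw": 0.6,"linear": [0,-0.38,0.85],"rotation": [0,0,0]},
  {"claw": 0.6,"linear": [0,-0.38,0.85],"rotation": [0,0,0]},
  {"claw": 0.6,"linear": [0,-0.38,0.85],"rotation": [0,0,0]},
  {"claw": 0.6,"linear": [0,-0.38,0.85],"rotation": [0,0,0]},
  {"claw": 0.6,"linear": [0,-0.38,0.85],"rotation": [0,0,0]},
  {"claw": 0.6,"linear": [0,-0.38,0.85],"rotation": [0,0,0]},
])

```text
time: 26.15
position: [0.4884, 0.0001, 0.0964]
tool_rot: [-1.507, 0.988, 1.504]
ft_force: [0.5, -0.2, -0.7]
grip_width: 0.616
```

```bash
python3 to.py .4925 .0235 .1 113.3
```

```text
t 26.15 pos [4.884e-01 1.000e-04 9.640e-02] shift/25mm [-0.15 -0.52  0.79] turned frame [-0.15 -0.52  0.79] yaw now 113.5 turn [ 0.003 -0.001 -0.001] q7 1.63 w 0.616
```

>>> play_rows([
  {"claw": 0.6,"linear": [0.2,-0.4,0.4],"rotation": [0,0,0]},
  {"claw": 0.6,"linear": [0.4,-0.15,0.1],"rotation": [0,0,0]},
  {"claw": 0.6,"linear": [0.4,0,0],"rotation": [0,0,0]},
  {"claw": 0.6,"linear": [0.3,0,0],"rotation": [0,0,0]},
  {"claw": 0.6,"linear": [0,0,0],"rotation": [0,0,0]},
  {"claw": 0.6,"linear": [0,0,0],"rotation": [0,0,0]},
])

```text
time: 26.65
position: [0.4907, 0.0294, 0.0619]
tool_rot: [-1.518, 0.981, 1.516]
ft_force: [0.6, -0.7, -0.2]
grip_width: 0.614
```

```bash
python3 to.py .4925 .0235 .012 113.3
```

```text
t 26.65 pos [0.4907 0.0294 0.0619] shift/25mm [ 2.    0.02 -0.24] turned frame [ 2.    0.03 -0.24] yaw now 114.4 turn [ 0.012 -0.002 -0.002] q7 1.53 w 0.614
```

>>> play_rows([
  {"claw": 0.6,"linear": [0.3,0,-0.25],"rotation": [0,0,0]},
  {"claw": 0.6,"linear": [0.5,0,-0.05],"rotation": [0,0,0]},
  {"claw": 0.6,"linear": [0.5,0,0],"rotation": [0,0,0]},
  {"claw": 0.6,"linear": [0.4,0,0],"rotation": [0,0,0]},
  {"claw": 0.6,"linear": [0.1,0,0],"rotation": [0,0,0]},
  {"claw": 0.6,"linear": [0,0,0],"rotation": [0,0,0]},
])

```text
time: 27.15
position: [0.4936, 0.0178, 0.0115]
tool_rot: [-1.512, 0.987, 1.512]
ft_force: [0.2, -0.8, -0.4]
grip_width: 0.614
```

```bash
python3 to.py .4925 .0235 .0115 113.3
```

```text
t 27.15 pos [0.4936 0.0178 0.0115] shift/25mm [-0.   -0.05  0.22] turned frame [-0.   -0.05  0.23] yaw now 114.0 turn [ 0.008 -0.002 -0.003] q7 1.48 w 0.614
```

>>> play_rows([
  {"claw": 0.6,"linear": [-0.08,0,0.15],"rotation": [0,0,0]},
  {"claw": 0.6,"linear": [0,0,0.05],"rotation": [0,0,0]},
  {"claw": 0.6,"linear": [0.08,0,0],"rotation": [0,0,0]},
  {"claw": 0.6,"linear": [0,0,0],"rotation": [0,0,0]},
])

```text
time: 27.48
position: [0.4915, 0.0237, 0.0117]
tool_rot: [-1.512, 0.985, 1.513]
ft_force: [-1.0, 0.8, -1.1]
grip_width: 0.617
```

```bash
python3 to.py .4925 .0235 .0115 113.3
```

```text
t 27.48 pos [0.4915 0.0237 0.0117] shift/25mm [ 0.01 -0.03 -0.02] turned frame [ 0.01 -0.03 -0.02] yaw now 114.1 turn [ 0.009 -0.001 -0.003] q7 1.47 w 0.617
```

Release, lift and move aside for a full check.

>>> play_rows([
  {"claw": 0.6,"linear": [0.03,0,0],"rotation": [0,0,0]},
  {"claw": 0.2,"linear": [0,0,0],"rotation": [0,0,0]},
  {"claw": 0.2,"linear": [0,0,0],"rotation": [0,0,0]},
  {"claw": 0.2,"linear": [0,0,0],"rotation": [0,0,0]},
  {"claw": 0.2,"linear": [0,0,0],"rotation": [0,0,0]},
  {"claw": 0.2,"linear": [0,0,0],"rotation": [0,0,0]},
  {"claw": 0.2,"linear": [-0.3,0,0],"rotation": [0,0,0]},
  {"claw": 0.2,"linear": [-0.6,0,0],"rotation": [0,0,0]},
  {"claw": 0.2,"linear": [-0.8,0,0],"rotation": [0,0,0]},
  {"claw": 0.2,"linear": [-0.9,0,0],"rotation": [0,0,0]},
])

```text
time: 28.32
position: [0.4892, 0.0243, 0.0766]
tool_rot: [-1.509, 0.987, 1.52]
ft_force: [1.1, -0.5, 0.5]
grip_width: 0.797
```

>>> play_rows([
  {"claw": 0.2,"linear": [-0.9,0.2,-0.4],"rotation": [0,0,0]},
  {"claw": 0.2,"linear": [-0.7,0.3,-0.8],"rotation": [0,0,0]},
  {"claw": 0.2,"linear": [-0.3,0.38,-0.85],"rotation": [0,0,0]},
  {"claw": 0.2,"linear": [0,0.38,-0.85],"rotation": [0,0,0]},
  {"claw": 0.2,"linear": [0,0.38,-0.85],"rotation": [0,0,0]},
  {"claw": 0.2,"linear": [0,0.38,-0.85],"rotation": [0,0,0]},
  {"claw": 0.2,"linear": [0,0.38,-0.85],"rotation": [0,0,0]},
  {"claw": 0.2,"linear": [0,0.38,-0.85],"rotation": [0,0,0]},
  {"claw": 0.2,"linear": [0,0.38,-0.85],"rotation": [0,0,0]},
  {"claw": 0.2,"linear": [0,0.38,-0.85],"rotation": [0,0,0]},
])

```text
time: 29.15
position: [0.4967, -0.1951, 0.1392]
tool_rot: [-1.533, 0.975, 1.518]
ft_force: [0.5, 0.5, -0.1]
grip_width: 0.8
```

>>> play_rows([
  {"claw": 0.2,"linear": [0,0.38,-0.85],"rotation": [0,0,0]},
  {"claw": 0.2,"linear": [0,0.38,-0.85],"rotation": [0,0,0]},
  {"claw": 0.2,"linear": [0,0.2,-0.4],"rotation": [0,0,0]},
  {"claw": 0.2,"linear": [0,0,0],"rotation": [0,0,0]},
])

```text
time: 29.48
position: [0.4963, -0.2616, 0.1415]
tool_rot: [-1.529, 0.98, 1.512]
ft_force: [-0.3, -0.2, 0.6]
grip_width: 0.795
```

Run:
```python
from h import *
a=get_image('top');b=get_image('scene')
cv2.imwrite('pics/t9.png',cv2.resize(a[125:275,200:400],None,fx=4,fy=4,interpolation=cv2.INTER_CUBIC))
cv2.imwrite('pics/s9.png',cv2.resize(b[120:270,240:440],None,fx=4,fy=4,interpolation=cv2.INTER_CUBIC))
```

```text
(no output)
```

View pics/t9.png

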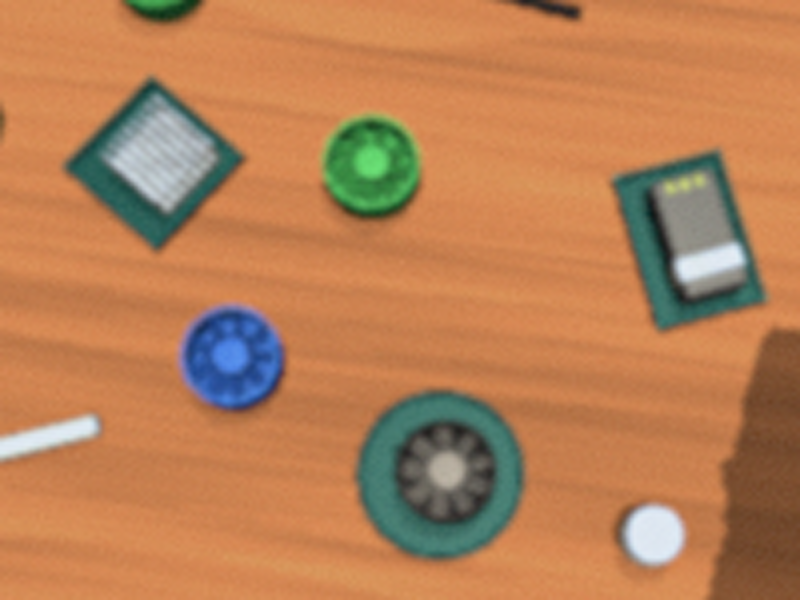

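View pics/s9.png

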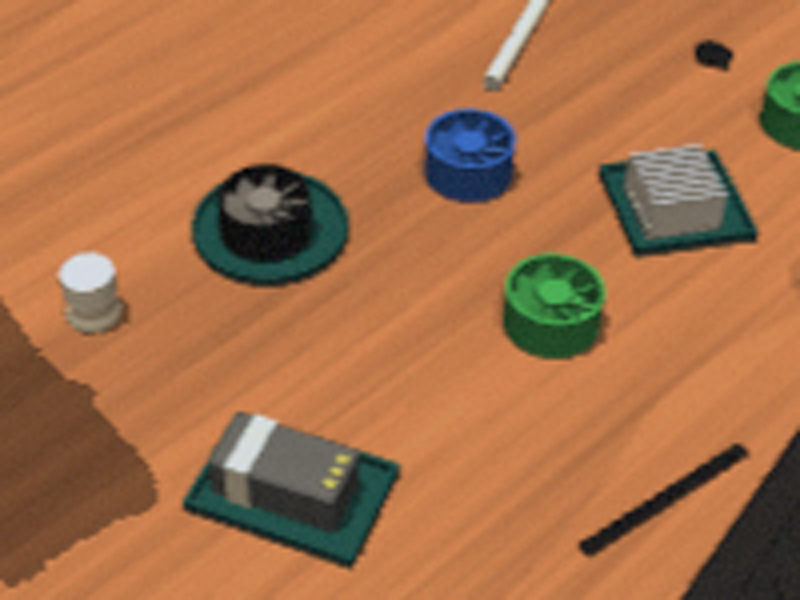

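Both crops show each part upright in its matching tray, with the pen driver and jar where they were. One numeric check of the offsets, then I'll hand in.

Run:
```python
from h import *
f=lambda L:np.array(L)/4+[200,125]-.4
g=lambda L:np.array(L)/4+[240,120]-.4
T=lambda a,b,n,F:print(n,((ray(n,F([a]),.031)-ray(n,F([b]),.008))*1000).round(1))
for nm,a,b in(('fan',(447,469),(441,474)),('hs',(160,154),(155,163)),('bat',(699,235),(689,240))):print(nm,end=' ');T(a,b,'top',f)
for nm,a,b in(('fan',(264,201),(271,224)),('hs',(675,178),(678,203)),('bat',(287,455),(291,486))):print(nm,end=' ');T(a,b,'scene',g)
print(get_state()['time']);close_job()
```

```text
fan top [[ 0.9 -3.5]]
hs top [[-0.7 -7.5]]
bat top [[-2.5 -2.7]]
fan scene [[ 1.8 -5.7]]
hs scene [[-1.2 -6.6]]
bat scene [[-2.   0.2]]
29.5833
the job is handed in; nothing more can be done
```

All three parts are in their matching trays, and I handed the job in at about 29.6 s of the 96 s allowed. I parked the fan on the rubber mat, moved the heat sink to the square tray and the battery pack to the oblong tray, then moved the fan from the mat to the round tray.

In the last pictures from both cameras, each part stands upright and released on its tray's floor. Measured offsets from the tray centres (limit 15 mm):

| Part | Top view | Scene view |
|---|---|---|
| Fan | about 4 mm | about 6 mm |
| Heat sink | about 7.5 mm | about 7 mm |
| Battery pack | about 4 mm | about 2 mm |

- **Disagreement:** the two views differed by a few millimetres throughout. The heat sink sits 5–7 mm further off centre than my commanded placing implied, but still within the limit.
- **Bystanders:** the pen screwdriver and the screw jar show no visible shift. The tape roll was outside the last crops, so I did not re-check it, though no move went near it.
- **Failed checks:** none.

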